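# Push in the furnace start keys in order

### The job

Start the furnace from its four push-button boxes on the bench: with a fingertip, gently push in the long bar key first, then the square key, then the small round key, each until it is well down; they stay in by themselves. Leave the big mushroom-headed stop button up. Do not pick up, knock or shove the boxes along the bench, and do not disturb the weight, the vial and the jar behind them.

Things in the scene. Friction and masses are not known exactly. Their poses are not given: they have to be found in the camera images.
- station_bar: small grey push-button box, 76 x 76 mm, top face 42 mm above the bench, 0.6 to 0.9 kg, standing loose on rubber feet; it carries one black key: a long narrow bar, 60 mm long (along the box's y) by 20 mm wide, flat-topped. Origin: centre of the underside, on the bench; z up. The four boxes stand in a loose row, about 160 mm apart, in any order, each turned up to 0.3 rad. It can be shoved or lifted, and must not be.
- bar_key_top (a point): centre of the top of the bar key; 58 mm above the bench when the key is up, and it goes down with the key
- bar_key (a joint): how far this key is pushed down, m: 0 up, 0.010 against its stop. It has no return spring: about 3 N pushes it, and it stays where it is left. Pushed in counts from 0.006. The key's top stands 16 mm above the box's face when up, 6 mm when fully down.
- station_square: small grey push-button box, 76 x 76 mm, top face 42 mm above the bench, 0.6 to 0.9 kg, standing loose on rubber feet; it carries one black key: a 34 x 34 mm square with a flat top. Origin: centre of the underside, on the bench; z up. The four boxes stand in a loose row, about 160 mm apart, in any order, each turned up to 0.3 rad. It can be shoved or lifted, and must not be.
- square_key_top (a point): centre of the top of the square key; 58 mm above the bench when the key is up, and it goes down with the key
- square_key (a joint): how far this key is pushed down, m: 0 up, 0.010 against its stop. It has no return spring: about 3 N pushes it, and it stays where it is left. Pushed in counts from 0.006. The key's top stands 16 mm above the box's face when up, 6 mm when fully down.
- station_round: small grey push-button box, 76 x 76 mm, top face 42 mm above the bench, 0.6 to 0.9 kg, standing loose on rubber feet; it carries one black key: a small flat-topped round button, 28 mm across. Origin: centre of the underside, on the bench; z up. The four boxes stand in a loose row, about 160 mm apart, in any order, each turned up to 0.3 rad. It can be shoved or lifted, and must not be.
- round_key_top (a point): centre of the top of the round key; 58 mm above the bench when the key is up, and it goes down with the key
- round_key (a joint): how far this key is pushed down, m: 0 up, 0.010 against its stop. It has no return spring: about 3 N pushes it, and it stays where it is left. Pushed in counts from 0.006. The key's top stands 16 mm above the box's face when up, 6 mm when fully down.
- station_mushroom: small grey push-button box, 76 x 76 mm, top face 42 mm above the bench, 0.6 to 0.9 kg, standing loose on rubber feet; it carries one black key: a large domed mushroom head, 56 mm across, on a steel stem of 20 mm diameter; it is the stop button. Origin: centre of the underside, on the bench; z up. The four boxes stand in a loose row, about 160 mm apart, in any order, each turned up to 0.3 rad. It can be shoved or lifted, and must not be.
- mushroom_key_top (a point): centre of the top of the mushroom key; 73 mm above the bench when the key is up, and it goes down with the key
- mushroom_key (a joint): how far this key is pushed down, m: 0 up, 0.010 against its stop. It has no return spring: about 3 N pushes it, and it stays where it is left. It must stay up.
- weight: brass laboratory weight, 25 mm diameter, 30 mm tall, standing loose behind the row of boxes; origin at the centre of its underside. A bystander.
- vial: glass sample vial with a black cap, 27 mm diameter, 56 mm tall, standing loose behind the row of boxes; origin at the centre of its underside. A bystander.
- jar: white plastic sample jar with a screw lid, 52 mm diameter, 67 mm tall, standing loose behind the row of boxes; origin at the centre of its underside. A bystander.

How it is judged:
On the way, in this order (a step that is already met when the one before it is completed fails the run):
1. the bar key is pushed in by a finger (value of joint bar_key above 0.006 m and contact force between the fingers and station_bar above 0.2 N).
2. then the square key (value of joint square_key above 0.006 m and contact force between the fingers and station_square above 0.2 N).
3. then the small round key (value of joint round_key above 0.006 m and contact force between the fingers and station_round above 0.2 N).
At the end, for the whole second after the job is handed in: The bar, square and round keys are each pushed down more than 6 mm of their 10 mm; the mushroom button is up (pushed less than 3 mm); every box stands level (within 0.1 rad), at rest, within 25 mm of its first place; weight, vial and jar are within 20 mm of theirs (value of joint each of bar_key, square_key, round_key above 0.006 m and value of joint mushroom_key below 0.003 m and distance of each of station_bar, station_square, station_round, station_mushroom from where it was at the start of the episode below 0.025 m and angle between each of station_bar, station_square, station_round, station_mushroom's own z axis and vertical below 0.1 rad and linear speed of each of station_bar, station_square, station_round, station_mushroom below 0.02 m/s and distance of each of weight, vial, jar from where it was at the start of the episode below 0.02 m); the robot touches nothing.
It fails at once if a key is pushed out of turn: the square key more than 4 mm before the bar key is in, or the round key more than 4 mm before the square key is in ((value of joint square_key above 0.004 m and value of joint bar_key below 0.006 m) or (value of joint round_key above 0.004 m and value of joint square_key below 0.006 m)).
It fails at once if the mushroom stop button is pushed more than 3 mm (value of joint mushroom_key above 0.003 m).
It fails at once if a box is lifted (more than 10 mm), tipped (more than 0.2 rad) or shoved (more than 25 mm) (height (world z) of any of station_bar, station_square, station_round, station_mushroom above 0.01 m or angle between any of station_bar, station_square, station_round, station_mushroom's own z axis and vertical above 0.2 rad or distance of any of station_bar, station_square, station_round, station_mushroom from where it was at the start of the episode above 0.025 m).
It fails at once if the robot bears on a box or key with more than 30 N (contact force between any of the fingers, the arm and station_bar above 30 N or contact force between any of the fingers, the arm and station_square above 30 N or contact force between any of the fingers, the arm and station_round above 30 N or contact force between any of the fingers, the arm and station_mushroom above 30 N).
It fails at once if the weight, vial or jar is lifted, moved (more than 20 mm) or tipped (distance of any of weight, vial, jar from where it was at the start of the episode above 0.02 m or angle between any of weight, vial, jar's own z axis and vertical above 0.3 rad).
It also fails if it takes over 40 s, if anything falls off the work surface, if the arm or the gripper's body presses on something with over 40 N, if the wrist force passes 120 N, or if a joint passes its speed limit or range.

### The arm

A 6-joint arm with a two-finger parallel gripper is mounted at the origin on a cart in front of the work surface, level with it; the furniture and walls round the work are solid. World frame = base frame: x ahead of the robot, y to its left, z up, the work surface at z = 0. Lengths are in m, angles in rad, forces in N, time in s.
With the tool pointing down it reaches from about 0.35 to 0.8 m from the base axis. Payload 7.3 kg.
Tool frame: the origin (TCP) lies between the finger pads; the fingertips stand 17 mm ahead of it and the grasp point (between the pads) lies 2 mm behind it; x points along the fingers, y is the direction in which the jaws open and shut, and the axes are right-handed (so a half turn about x gives the same grasp; the last joint's range is limited). The gripper opens to 85 mm and grips with 20 to 120 N. Pads are 22 mm wide; open, the fingers measure 114 mm over their backs; the gripper's body (76 mm by 85 mm) begins 54 mm behind the grasp point. The pads swing forward as they close: fully open they stand 13 mm farther back than shut.
Start: joints at [-1.277, 0.342, 1.524, -0, 1.275, -0.146], TCP at [0.224, -0.475, 0.219] pointing down, gripper open.
Joint ranges: [-2.53, 2.53], [-0.77, 2.02], [0.04, 2.7], [-1, 4.14], [0.28, 2.66], [-3.11, 3.11]. Speed limits (rad/s): [2.57, 2.57, 3.14, 3.14, 3.14, 3.14].

### API

Orientations are given as a rotation vector (axis times angle).
In Python, from workcell import env, viewer, job gives the robot as it stands. The module is installed in compiled form; this text tells all that it offers.
- The arm moves only by the shell command python3 -m jog 'ROWS' [OPENING] [FORCE]. ROWS is JSON, a list of rows, each a list of 4 numbers: the shift along the tool's x, y, z in mm, then the turn about the tool's x in degrees. A call has 1 to 10 rows; each row is the pose to reach, as a shift and turn from the pose commanded when the call began, along the tool's axes at that moment; what a row does not reach only later rows make up. A row lasts 1/12 s, in which the tool goes at most 41.7 mm and 7.16 degrees, less where a joint would pass 70% of its speed; a pose out of reach is approached as far as the arm can. A call with a gripper value outside its range is refused whole. OPENING is the opening, from -1 (shut) to 1 (fully open), set as the call begins (- or left out, the last holds). The fingers move at their own pace and stop on an object; FORCE is the grip in N (left out, the last holds). Time passes only in rows, so rows that repeat a pose let the fingers close. It gives the time, the measured TCP pose, the force and the opening at its end, in the units of the state.
- env.get_obs(): the state, without advancing time (a new reading comes with each control period).
- viewer.capture(name): name is "scene" or "top" or "wrist"; returns a dict with "frame" (420x560x3 uint8, red, green, blue), "camera_matrix" (3x3 intrinsics, pixels), "xyz" and "orientation" of the camera in the world. Camera axes: x right, y down, z forward; pixel columns grow to the right and rows downward; lengths in m; the calibration is good to about 2 mm. A picture is of the moment at which its call begins. There is no depth.
- job.close_job(): hands the job in, once; it reports no verdict.
The state is a dict: "time_s": time; "joint_positions": joint angles; "dq": joint speeds; "joint_efforts": joint torques, N m; "ee_pos": TCP position; "tool_rot": TCP orientation; "contact_force": force on the tool from outside, world axes, zero at the start; "wrist_torque": the same for the moment, N m; "gripper_width": finger opening in m.
Only numpy, scipy, OpenCV 4.12 (cv2) and the standard library are available. Lean on these libraries where they do the work, as an engineer would, in place of code of your own. Each camera call takes 0.05 s, during which the arm holds its last target. There are 200 camera calls.

## Working session

There is one attempt and no reset: what is moved stays moved. The work goes in short steps, Python scripts to look and compute and a shell command to move; the robot and the scene stay as the last step left them, time stands still between calls to the robot, and variables do not carry over. Pictures are saved under pics/ and viewed, about 8 in all and at most 12, crops included, and the job is handed in when it is done.

```bash
mkdir -p pics
cat > h.py <<'E'
import numpy as np, cv2
from scipy.spatial.transform import Rotation as R
from workcell import env, viewer, job
def rot(o):
    o=np.array(o,float)
    return o if o.shape==(3,3) else (R.from_rotvec(o).as_matrix() if o.size==3 else R.from_quat(o).as_matrix())
def cap(name,fn):
    c=viewer.capture(name); cv2.imwrite('pics/'+fn,c['frame'][:,:,::-1]); np.savez('pics/'+fn+'.npz',K=c['camera_matrix'],t=c['xyz'],o=c['orientation']); return c
def world(fn,uv,z):
    d=np.load('pics/'+fn+'.npz'); r=rot(d['o'])@np.linalg.inv(d['K'])@np.array([*uv,1.])
    return d['t']+r*(z-d['t'][2])/r[2]
E
python3 - <<'E'
from h import *
c=cap('top','top0.png'); print(c['xyz'],c['orientation'],c['camera_matrix'])
cap('scene','scene0.png'); o=env.get_obs(); print(o)
print(rot(o['tool_rot']).round(3))
E
```

```text
[ 0.50742953 -0.01701838  0.99336253] [-2.14455585  2.14262914 -0.07927932] [[439.68659304   0.         273.87788434]
 [  0.         439.68659304 209.19696575]
 [  0.           0.           1.        ]]
{'time_s': 0.1, 'joint_positions': array([-1.27700208e+00,  3.42619423e-01,  1.52492030e+00,  9.66115613e-06,
        1.27540151e+00, -1.45983425e-01]), 'dq': array([-0.00038925, -0.00089619, -0.00306988,  0.00212851, -0.00101362,
        0.00165488]), 'joint_efforts': array([ 1.11144931e-03, -4.34450054e+01, -2.46491379e+01, -1.85180388e-04,
        4.69022751e-03,  2.61680913e-05]), 'ee_pos': array([ 0.22343425, -0.47466918,  0.21881334]), 'tool_rot': array([ 1.97833157,  0.4435439 , -1.97851475]), 'contact_force': array([-0.90524875,  0.32836431,  0.23251601]), 'wrist_torque': array([ 0.06159356,  0.0031002 , -0.02502237]), 'gripper_width': 0.08544638120083653}
[[-0.     0.426 -0.905]
 [ 0.001 -0.905 -0.426]
 [-1.    -0.001 -0.   ]]
```

View pics/top0.png

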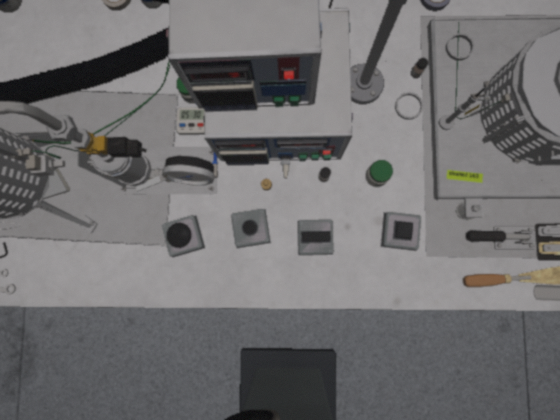

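View pics/scene0.png

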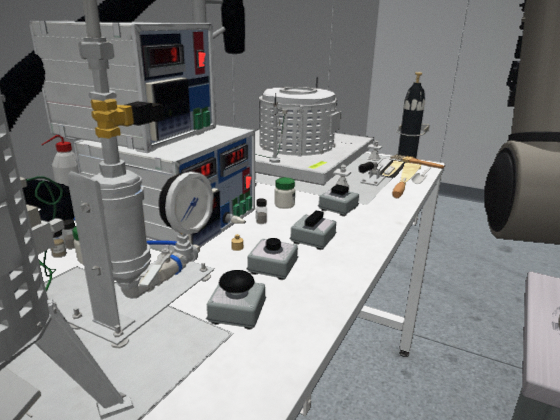

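The top view shows, left to right, the mushroom (179,235), round (250,228), bar (316,237) and square (403,231) boxes. The bystanders stand behind them at (266,184), (325,174) and (380,172). The scene view confirms the order. Next I'll work out the key centres and the moves.

Run:
```python
from h import *
im=cv2.imread('pics/top0.png').max(2); o=env.get_obs(); M=rot(o['tool_rot']); p=o['ee_pos']
for n,(u,v),z in [('mush',(179,235),.068),('round',(250,228),.058),('bar',(316,237),.058),('square',(403,231),.058)]:
    c=im[v-22:v+22,u-22:u+22]
    k,l,s,ct=cv2.connectedComponentsWithStats((c<50).astype(np.uint8))
    i=1+np.argmax(s[1:,4]); uv=ct[i]+[u-22,v-22]
    ys,xs=np.where(l==i); r=cv2.minAreaRect(np.c_[xs,ys].astype(np.float32))
    w=world('top0.png',uv,z); print(n,uv.round(1),s[i],r[1:],w.round(4),'tool mm',(M.T@(w-p)*1000).round(1))
```

```text
mush [178.3 234.9] [ 10  11  24  23 432] ((23.0, 22.0), 0.0) [0.5589 0.2235 0.068 ] tool mm [ 151.6 -488.7 -600.7]
round [249.2 227. ] [ 15  15  13  13 133] ((12.0, 12.0), 90.0) [0.5763 0.0736 0.058 ] tool mm [ 161.4 -345.6 -552.6]
bar [315.1 236.2] [  8  17  28  10 253] ((9.0, 27.0), 90.0) [ 0.5568 -0.0669  0.058 ] tool mm [ 161.2 -226.8 -475.2]
square [402.8 230.2] [ 14  13  17  17 247] ((15.902141571044922, 15.460415840148926), 6.34019136428833) [ 0.5698 -0.2512  0.058 ] tool mm [ 161.   -54.5 -408.5]
```

```bash
python3 -m jog '[[0,-15,-30,0],[0,-30,-64,0],[0,-46,-98,0],[0,-62,-132,0],[0,-78,-166,0],[0,-94,-200,0],[0,-110,-234,0],[0,-126,-268,0],[0,-142,-302,0],[0,-158,-336,0]]' -1 20
python3 -m jog '[[0,-17,-35,0],[0,-34,-70,0],[0,-51,-105,0],[0,-68,-139,0],[30,-69,-139,0],[60,-69,-139,0],[60,-69,-139,0],[60,-69,-139,0]]'
python3 - <<'E'
from h import *
cap('wrist','w1.png');cap('top','top1.png');o=env.get_obs(); print(o)
E
```

```text
time_s: 0.93
ee_pos: [0.461, -0.1872, 0.2192]
tool_rot: [1.978, 0.442, -1.978]
contact_force: [0.9, -0.2, -0.2]
gripper_width: 0.0004
time_s: 1.6
ee_pos: [0.5556, -0.0671, 0.1582]
tool_rot: [1.975, 0.444, -1.982]
contact_force: [0.2, -0.4, 0.0]
gripper_width: 0.0002
{'time_s': 1.7, 'joint_positions': array([-2.57885017e-01,  4.58452043e-01,  1.51183234e+00, -8.99920256e-05,
        1.16921245e+00,  8.73867540e-01]), 'dq': array([-0.00320912, -0.01566069, -0.01052704, -0.00117235, -0.00586469,
        0.00054752]), 'joint_efforts': array([ 2.98724771e-01, -4.65398884e+01, -2.24240541e+01,  1.45588664e-02,
        3.37998359e-02, -2.51306838e-04]), 'ee_pos': array([ 0.55741137, -0.06803684,  0.16094702]), 'tool_rot': array([ 1.97976069,  0.440293  , -1.97606544]), 'contact_force': array([ 0.12198193, -0.59627961, -0.11651244]), 'wrist_torque': array([ 0.03605825, -0.0130708 ,  0.03969506]), 'gripper_width': -0.00014723216740716912}
```

View pics/w1.png

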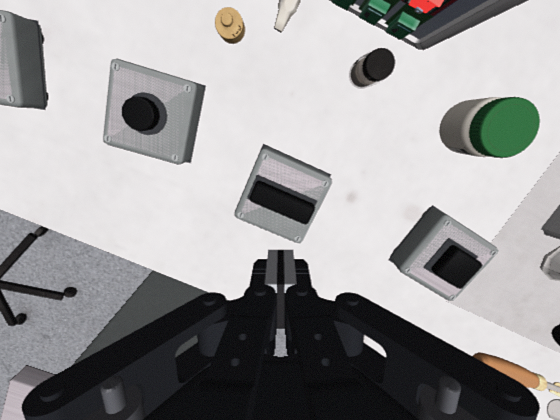

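The wrist view shows the shut fingertips at about (281,252), the bar key centred near (283,200), the round key at (142,113) and the square key top at (456,265). I'll cross-check these positions against the top view.

Run:
```python
from h import *
for n,uv in [('bar',(283,198)),('round',(139,110)),('square',(457,266))]: print(n,world('w1.png',uv,.058).round(4))
```

```text
bar [ 0.5622 -0.0659  0.058 ]
round [0.5795 0.0742 0.058 ]
square [ 0.5726 -0.2486  0.058 ]
```

```bash
python3 -m jog '[[30,1,-2,0],[60,1,-2,0],[74,1,-2,0],[78,1,-2,0],[81,1,-2,0],[84,1,-2,0],[86,1,-2,0],[87,1,-2,0],[87,1,-2,0]]'
python3 -m jog '[[1,0,0,0],[2,0,0,0],[3,0,0,0],[4,0,0,0],[4,0,0,0]]'
```

```text
time_s: 2.45
ee_pos: [0.5593, -0.0676, 0.0731]
tool_rot: [1.979, 0.441, -1.976]
contact_force: [0.3, -0.9, -0.7]
gripper_width: -0.0003
time_s: 2.87
ee_pos: [0.5588, -0.0674, 0.0681]
tool_rot: [1.977, 0.442, -1.978]
contact_force: [0.0, 0.8, 0.4]
gripper_width: -0.0004
```

```bash
python3 -m jog '[[1,0,0,0],[2,0,0,0],[3,0,0,0]]'
python3 - <<'E'
from h import *
cap('wrist','w2.png'); cap('scene','s2.png'); print(env.get_obs()['ee_pos'],env.get_obs()['contact_force'])
a=cv2.imread('pics/w2.png')[100:330,150:420]; b=cv2.imread('pics/s2.png')[150:330,200:400]
cv2.imwrite('pics/c2.png',np.hstack([cv2.resize(a,(420,358)),cv2.resize(b,(380,358))]))
E
```

```text
time_s: 3.12
ee_pos: [0.5589, -0.0675, 0.0653]
tool_rot: [1.978, 0.442, -1.978]
contact_force: [0.8, -0.4, 0.7]
gripper_width: 0.0002
[ 0.55879533 -0.06745482  0.06513875] [ 0.44833447  0.18236138 -0.28227705]
```

View pics/c2.png

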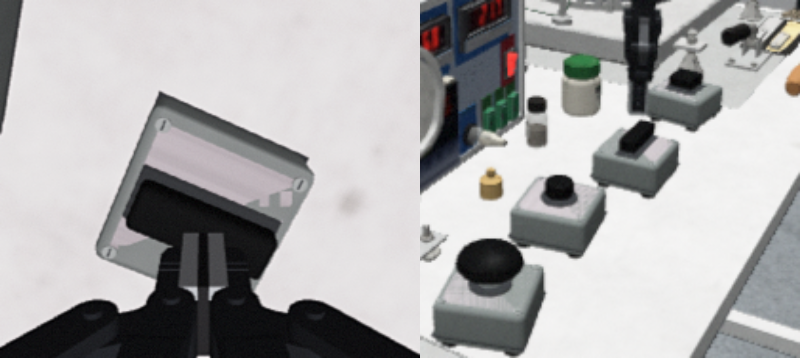

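Run:
```python
from h import *
p=env.get_obs()['ee_pos']
for f in ['w2','s2']:
    d=np.load(f'pics/{f}.png.npz')
    for n,q in [('tcp',p),('tip',p-[0,0,.017]),('tip0',p-[0,0,0])]:
        c=rot(d['o']).T@(q-d['t']); u=d['K']@c/c[2]; print(f,n,u[:2].round(1),'crop',((u[:2]-[150,100])*[420/270,358/230]).round() if f=='w2' else ((u[:2]-[200,150])*[1.9,358/180]).round())
```

```text
w2 tcp [281.  254.2] crop [204. 240.]
w2 tip [280.9 242.3] crop [204. 222.]
w2 tip0 [281.  254.2] crop [204. 240.]
s2 tcp [314.3 212.4] crop [217. 124.]
s2 tip [313.9 219.9] crop [216. 139.]
s2 tip0 [314.3 212.4] crop [217. 124.]
```

Run:
```python
import cv2
a=cv2.imread('pics/s2.png');cv2.imwrite('pics/c3.png',cv2.resize(a[130:270,270:400],None,fx=4,fy=4,interpolation=cv2.INTER_CUBIC))
```

```text
(no output)
```

View pics/c3.png

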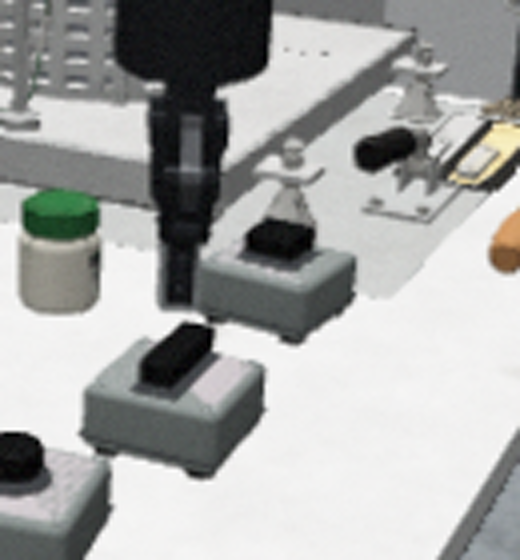

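Run:
```python
from h import *
p=env.get_obs()['ee_pos'];print(p)
A=[];b=[]
for f,uv in [('w2.png',(281,250)),('s2.png',(314.5,206.5))]:
    d=np.load(f'pics/{f}.npz'); r=rot(d['o'])@np.linalg.inv(d['K'])@np.array([*uv,1.]); r/=np.linalg.norm(r)
    print(f,d['t'],r); P=np.eye(3)-np.outer(r,r); A.append(P); b.append(P@d['t'])
x=np.linalg.lstsq(np.vstack(A),np.hstack(b),rcond=None)[0]; print('tri',x,[np.linalg.norm(a@x-c) for a,c in zip(A,b)])
for f in('w2.png','s2.png'):
    d=np.load(f'pics/{f}.npz')
    for q in [(.5595,-.0665,.058),(.5595,-.0665,.042),(.5763,.0736,.058)]:
        c=rot(d['o']).T@(np.array(q)-d['t']); print(f,q,(d['K']@c/c[2])[:2].round(1))
c=cap('top','top3.png'); im=cv2.imread('pics/top3.png')
cv2.imwrite('pics/c4.png',cv2.resize(im[140:290,200:450],None,fx=3,fy=3,interpolation=cv2.INTER_CUBIC))
```

```text
[ 0.55879533 -0.06745482  0.06513875]
w2.png [ 0.62676149 -0.03485349  0.21908926] [-0.38508531 -0.18485526 -0.90417799]
s2.png [0.24112117 0.70942075 0.43274934] [ 0.34903156 -0.85260995 -0.38888719]
tri [ 0.56238399 -0.0662981   0.07641084] [np.float64(0.003864681802789694), np.float64(0.003864681802789669)]
w2.png (0.5595, -0.0665, 0.058) [280.  247.3]
w2.png (0.5595, -0.0665, 0.042) [280.  237.1]
w2.png (0.5763, 0.0736, 0.058) [ 53.7 117.6]
s2.png (0.5595, -0.0665, 0.058) [313.6 215.7]
s2.png (0.5595, -0.0665, 0.042) [313.2 222.7]
s2.png (0.5763, 0.0736, 0.058) [274.5 241. ]
```

View pics/c4.png

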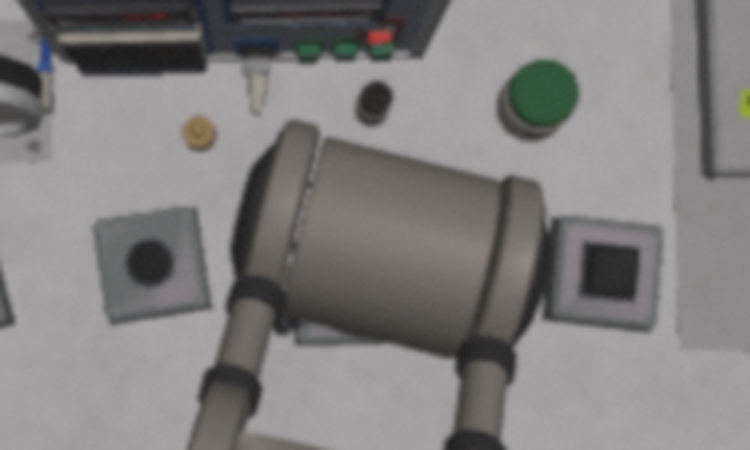

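The two views put the visible fingertip at z≈0.076, straight above the bar key and about 18 mm clear of it. It stands farther back than the stated 17 mm ahead of the TCP, and no contact force has shown. So I'll go down by feel.

```bash
python3 -m jog '[[3,0,0,0],[5,0,0,0],[7,0,0,0],[8,0,0,0],[9,0,0,0],[10,0,0,0]]'; python3 -m jog '[[1,0,0,0],[2,0,0,0]]' ;python3 -m jog '[[1,0,0,0],[2,0,0,0]]'; python3 -m jog '[[1,0,0,0],[2,0,0,0]]'
```

```text
time_s: 3.77
ee_pos: [0.5589, -0.0675, 0.0552]
tool_rot: [1.978, 0.442, -1.978]
contact_force: [0.4, 0.9, -0.6]
gripper_width: 0.0004
time_s: 3.93
ee_pos: [0.559, -0.0675, 0.0533]
tool_rot: [1.978, 0.442, -1.978]
contact_force: [0.0, 0.0, -0.6]
gripper_width: -0.0001
time_s: 4.1
ee_pos: [0.559, -0.0675, 0.0513]
tool_rot: [1.978, 0.442, -1.978]
contact_force: [0.7, 0.3, 0.0]
gripper_width: -0.0002
time_s: 4.27
ee_pos: [0.5589, -0.0675, 0.0493]
tool_rot: [1.978, 0.442, -1.978]
contact_force: [0.7, -0.7, -0.4]
gripper_width: -0.0001
```

```bash
for i in 1; do :; done; python3 -m jog '[[1,0,0,0],[2,0,0,0]]'|grep -E 'ee|con' ;python3 -m jog '[[1,0,0,0],[2,0,0,0]]'|grep -E 'ee|con'; python3 -m jog '[[1,0,0,0],[2,0,0,0]]'|grep -E 'ee|con'
```

```text
ee_pos: [0.559, -0.0675, 0.0473]
contact_force: [-0.3, -0.1, -0.1]
ee_pos: [0.559, -0.0675, 0.0455]
contact_force: [-0.1, 0.4, 3.6]
ee_pos: [0.559, -0.0675, 0.0435]
contact_force: [-0.8, 0.6, 4.1]
```

Run:
```python
from h import *
cap('wrist','w5.png'); cap('scene','s5.png')
a=cv2.imread('pics/w5.png')[150:310,190:370]; b=cv2.imread('pics/s5.png')[160:260,270:370]
cv2.imwrite('pics/c5.png',np.hstack([cv2.resize(a,(400,356)),cv2.resize(b,(400,356),interpolation=2)]))
```

```text
(no output)
```

View pics/c5.png

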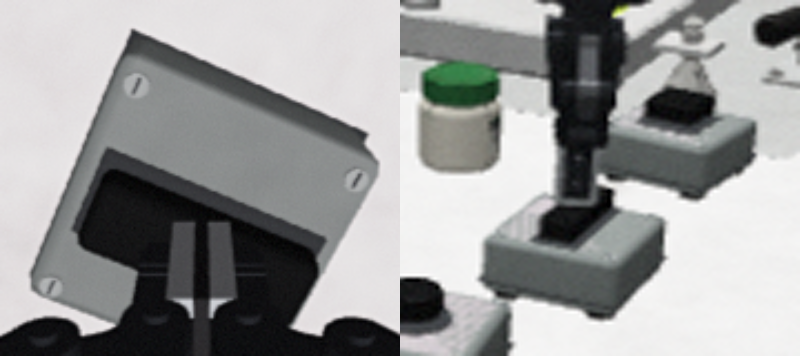

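The crop shows the fingertip resting on the middle of the bar key. Contact came at TCP z≈0.0465 with about 4 N, so I'll push on to about 8.5 mm.

```bash
python3 -m jog '[[1,0,0,0],[2,0,0,0],[3,0,0,0]]'|grep -E 'ee|con' ;python3 -m jog '[[1,0,0,0],[2,0,0,0]]'|grep -E 'ee|con'; python3 -m jog '[[0.5,0,0,0],[1,0,0,0]]'|grep -E 'ee|con'
```

```text
ee_pos: [0.559, -0.0675, 0.0404]
contact_force: [-0.8, 0.5, 2.8]
ee_pos: [0.559, -0.0675, 0.0383]
contact_force: [-0.2, -0.2, 2.3]
ee_pos: [0.559, -0.0675, 0.0373]
contact_force: [-0.7, 1.0, 1.9]
```

```bash
python3 -m jog '[[-8,0,0,0],[-30,0,0,0],[-60,0,0,0],[-60,34,13,0],[-60,68,27,0],[-60,102,40,0],[-60,136,54,0],[-60,170,67,0],[-60,170,67,0],[-60,170,67,0]]'
python3 - <<'E'
from h import *
cap('wrist','w6.png'); print(env.get_obs()['ee_pos'])
E
```

```text
time_s: 6.28
ee_pos: [0.5704, -0.2519, 0.0974]
tool_rot: [1.98, 0.439, -1.98]
contact_force: [0.5, 0.3, -0.5]
gripper_width: 0.0001
[ 0.57032513 -0.25023342  0.09730289]
```

View pics/w6.png

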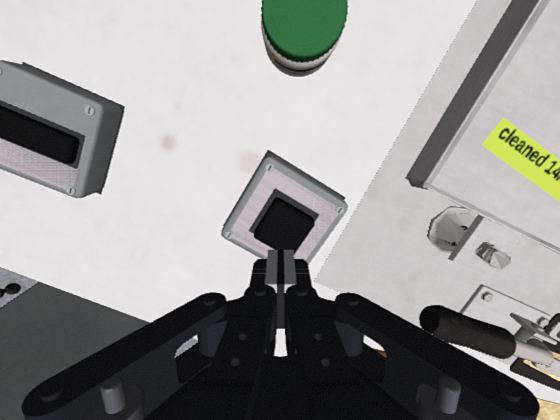

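The square key is visible at about (284,222), just ahead of the fingertips at (281,252).

Run:
```python
from h import *
print(world('w6.png',(285,222),.058), world('w6.png',(50,137),.048))
im=cv2.imread('pics/w6.png').max(2)[185:250,240:330]; k,l,s,c=cv2.connectedComponentsWithStats((im<28).astype(np.uint8)); print(s,c+[240,185])
```

```text
[ 0.57669473 -0.25207428  0.058     ] [ 0.56144557 -0.0828964   0.048     ]
[[   0    0   90   65 3914]
 [  15   13   59   52 1936]] [[285.11241696 212.69213081]
 [283.26188017 225.70919421]]
```

```bash
python3 -m jog '[[20,1,-3,0],[36,1,-3,0],[43,1,-3,0],[46,1,-3,0],[48,1,-3,0],[49,1,-3,0]]'|grep -E 'ee|con'; python3 -m jog '[[1,0,0,0],[2,0,0,0],[3,0,0,0]]'|grep -E 'ee|con' ;python3 -m jog '[[1,0,0,0],[2,0,0,0]]'|grep -E 'ee|con'
```

```text
ee_pos: [0.5743, -0.249, 0.049]
contact_force: [-0.5, -0.7, -0.1]
ee_pos: [0.5742, -0.2496, 0.046]
contact_force: [-0.2, 0.3, 3.3]
ee_pos: [0.5742, -0.2496, 0.044]
contact_force: [0.9, 0.5, 2.4]
```

```bash
python3 -m jog '[[1,0,0,0],[2,0,0,0],[3,0,0,0]]'|grep -E 'ee|con' ;python3 -m jog '[[1,0,0,0],[2,0,0,0]]'|grep -E 'ee|con'; python3 -m jog '[[0.7,0,0,0],[1.5,0,0,0]]'|grep -E 'ee|con'
python3 -m jog '[[-8,0,0,0],[-30,0,0,0],[-60,0,0,0],[-60,0,0,0]]'
python3 - <<'E'
from h import *
p=env.get_obs()['ee_pos'];cap('scene','s7.png');M=rot(env.get_obs()['tool_rot'])
print(p,(M.T@(np.array([.578,.0738,p[2]])-p)*1000).round(1))
cv2.imwrite('pics/c7.png',cv2.resize(cv2.imread('pics/s7.png')[160:300,210:370],None,fx=4,fy=4,interpolation=2))
E
```

```text
ee_pos: [0.5742, -0.2496, 0.0406]
contact_force: [0.6, 0.5, 3.5]
ee_pos: [0.5741, -0.2496, 0.0384]
contact_force: [0.8, 0.3, 2.2]
ee_pos: [0.5741, -0.2496, 0.0369]
contact_force: [1.7, 0.1, 3.0]
time_s: 8.17
ee_pos: [0.576, -0.2509, 0.1025]
tool_rot: [1.981, 0.436, -1.97]
contact_force: [0.9, -0.4, 1.0]
gripper_width: -0.0001
[ 0.57599574 -0.25085201  0.10252444] [  -1.  -292.9 -140. ]
```

View pics/c7.png

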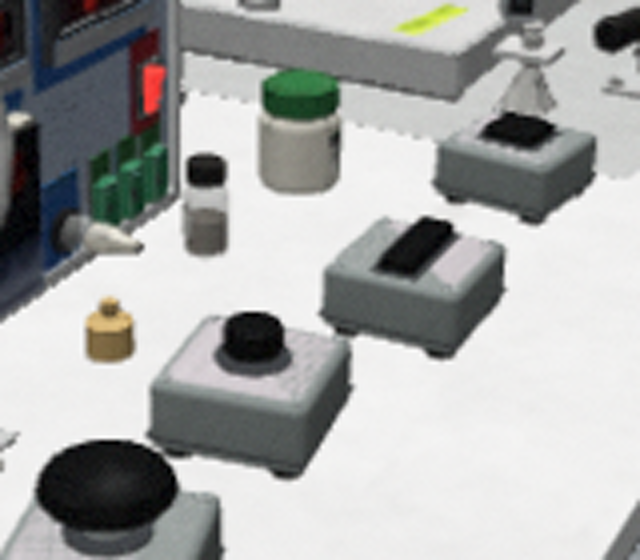

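The bar (418,245) and square (520,130) keys now stand low, and the round key (252,335) is still up. All boxes and bystanders are in place. Next is the round key.

```bash
python3 -m jog '[[0,-20,-10,0],[0,-53,-26,0],[0,-87,-42,0],[0,-121,-59,0],[0,-155,-75,0],[0,-189,-92,0],[0,-223,-108,0],[0,-255,-124,0],[0,-280,-136,0],[0,-291,-141.5,0]]'
python3 -m jog '[[0,0,0,0],[0,0,0,0]]'|grep ee
python3 - <<'E'
from h import *
cap('wrist','w8.png'); print(env.get_obs()['ee_pos'])
im=cv2.imread('pics/w8.png').max(2)[180:250,230:340]; k,l,s,c=cv2.connectedComponentsWithStats((im<28).astype(np.uint8)); print(s,c+[230,180])
E
```

```text
time_s: 9.05
ee_pos: [0.5766, 0.0776, 0.096]
tool_rot: [1.974, 0.446, -1.979]
contact_force: [-0.3, -0.2, 1.0]
gripper_width: 0.0003
ee_pos: [0.5774, 0.074, 0.0963]
[0.57764842 0.07312005 0.09634975]
[[   0    0  110   70 6630]
 [  30   28   38   39 1070]] [[285.573454   212.42850679]
 [277.84859813 227.33551402]]
```

View pics/w8.png

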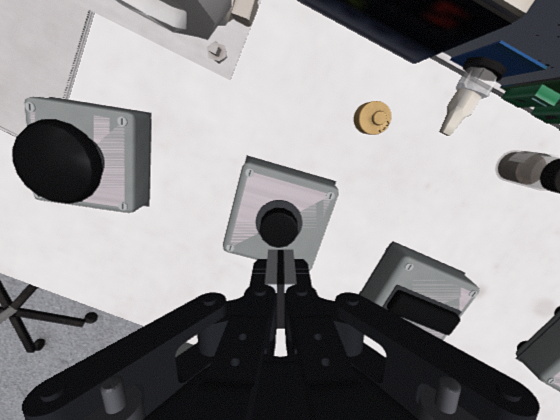

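The round key is at (278,227), just ahead of the fingertips as the square key was. The mushroom at (58,160) is well clear.

```bash
python3 -m jog '[[20,-1,-3,0],[36,-1,-3,0],[43,-1,-3,0],[46,-1,-3,0],[47,-1,-3,0],[48,-1,-3,0]]'|grep -E 'ee|con'; python3 -m jog '[[1,0,0,0],[2,0,0,0],[3,0,0,0]]'|grep -E 'ee|con' ;python3 -m jog '[[1,0,0,0],[2,0,0,0]]'|grep -E 'ee|con'
```

```text
ee_pos: [0.5807, 0.0756, 0.0494]
contact_force: [0.0, -1.3, -0.1]
ee_pos: [0.5806, 0.0762, 0.0464]
contact_force: [0.4, -0.0, 0.2]
ee_pos: [0.5806, 0.0763, 0.0443]
contact_force: [-0.3, -0.4, 2.1]
```

```bash
python3 -m jog '[[1,0,0,0],[2,0,0,0],[3,0,0,0]]'|grep -E 'ee|con' ;python3 -m jog '[[1,0,0,0],[2,0,0,0],[3,0,0,0]]'|grep -E 'ee|con'; python3 -m jog '[[0.5,0,0,0],[1,0,0,0]]'|grep -E 'ee|con'
python3 -m jog '[[-8,0,0,0],[-30,0,0,0],[-60,0,0,0],[-90,0,0,0],[-120,0,0,0],[-120,0,0,0],[-120,0,0,0],[-120,0,0,0]]'
python3 - <<'E'
from h import *
p=env.get_obs()['ee_pos'];cap('scene','s9.png');print(p)
cv2.imwrite('pics/c9.png',cv2.resize(cv2.imread('pics/s9.png')[160:330,190:370],None,fx=3.5,fy=3.5,interpolation=2))
E
```

```text
ee_pos: [0.5806, 0.0763, 0.041]
contact_force: [0.6, 0.6, 3.5]
ee_pos: [0.5805, 0.0763, 0.0379]
contact_force: [0.5, 0.7, 4.4]
ee_pos: [0.5805, 0.0763, 0.0369]
contact_force: [1.5, -0.5, 1.9]
time_s: 11.52
ee_pos: [0.5794, 0.0763, 0.1563]
tool_rot: [1.976, 0.442, -1.98]
contact_force: [0.0, -0.3, -0.1]
gripper_width: 0.0001
[0.57940903 0.07633223 0.15629436]
```

View pics/c9.png

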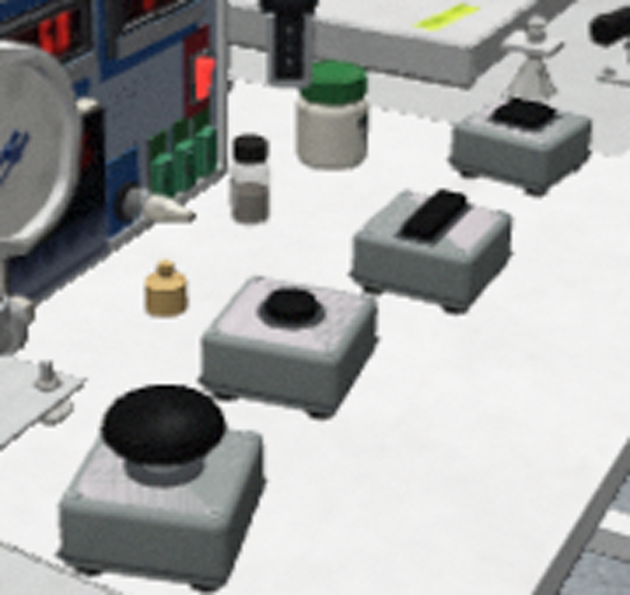

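The round key (292,307) is now down, as are the bar and square keys. The mushroom (163,425) is still up, and everything else stands in place. The arm is clear, so I'm handing in.

```bash
python3 -c "
from workcell import job
print(job.close_job())"
```

```text
the job is handed in; nothing more can be done
None
```

I pushed in the bar, square and round keys in that order with the shut fingertips, then lifted the arm clear and handed the job in. I expect it to pass, but the system reports no verdict.

- **Pushes:** each key went down about 9 mm, judged from how far the tool travelled after contact. The contact force I read stayed at or below about 4.5 N, and the clock was at about 11.5 s at the last move.
- **Last picture:** all three keys are low and the mushroom button is up. The boxes, weight, vial and jar look undisturbed; I judged this by eye and did not measure it.
- **Disagreement:** the fingertips touched the keys with the TCP at about z = 0.0465, not the 0.075 that "17 mm ahead of the TCP" implies. The cameras showed the same gap of about 28 mm. My first push on the bar key therefore stopped in the air, and I found the real contact height by force.
- **Position spread:** key positions from the top and wrist cameras differed by 3–7 mm, so I aimed between them and corrected from close up.

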